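# Lay a film-wrapped block wall in running bond

### The arm

A 6-joint arm with a two-finger parallel gripper is mounted at the origin on the work surface. World frame = base frame: x ahead of the robot, y to its left, z up, the work surface at z = 0. Lengths are in m, angles in rad, forces in N, time in s.
With the tool pointing down it reaches from about 0.375 to 0.975 m from the base axis. Payload 3.8 kg.
Tool frame: the origin (TCP) lies midway between the tips of the shut fingers; the grasp point (between the pads) lies 19 mm behind it (arm.hold_point_z is the distance from the TCP to the grasp point, in m); z points along the fingers, y is the line along which they close (so a half turn about z gives the same grasp; the last joint's range is limited). The gripper opens to 88 mm and grips with 3 to 60 N. Pads are 18 mm wide; open, the fingers measure 123 mm over their backs; the gripper's body (75 mm by 187 mm) begins 45 mm behind the grasp point.
Start: joints at [-1.284, 0.264, 1.604, -0, 1.274, -0.037], TCP at [0.215, -0.64, 0.239] pointing down, gripper open.
Joint ranges: [-2.63, 2.63], [-0.94, 2.18], [0.31, 2.57], [-1.31, 4.45], [0, 2.66], [-2.55, 2.55]. Speed limits (rad/s): [2.57, 2.57, 3.14, 3.14, 3.14, 3.14].

### API

Orientations are given as [roll, pitch, yaw] about the fixed x, y, z axes, in that order (R = Rz(yaw) Ry(pitch) Rx(roll)).
In Python, from rig import arm, optics, sign_off, spotter gives the robot as it stands.
- The arm moves only by the shell command python3 -m jog 'ROWS' [FORCE]. ROWS is JSON, a list of rows, each a list of 3 entries, a list of its own where there are three numbers: the finger opening in m, from 0 to 0.0881, then the shift along the tool's x, y, z in m, then the turn, a rotation vector about the tool's x, y, z in degrees. In form: [[fingers, [x, y, z], [ax, ay, az]], ...]. A call has 1 to 10 rows; each row is the pose to reach, as a shift and turn from the pose commanded when the call began, along the tool's axes at that moment; what a row does not reach only later rows make up. A row lasts 1/12 s, in which the tool goes at most 41.7 mm and 7.16 degrees, less where a joint would pass 70% of its speed; a pose out of reach is approached as far as the arm can. A call with a gripper value outside its range is refused whole. The fingers move at their own pace and stop on an object; FORCE is the grip in N (left out, the last holds). Time passes only in rows, so rows that repeat a pose let the fingers close. It gives the time, the measured TCP pose, the force, the opening and the grip force at its end, in the units of the state.
- arm.get_state(): the state, without advancing time (a new reading comes with each control period).
- optics.snapshot(name): name is "scene" or "top" or "wrist"; returns a dict with "pixels" (400x640x3 uint8, blue, green, red), "K" (3x3 intrinsics, pixels), "k1" (the pictures are not rectified: a ray, as slopes to the right and down, at radius r is drawn at 1 + k1 r^2 times it, then the intrinsics apply), "origin" and "attitude" of the camera in the world. Camera axes: x right, y down, z forward; pixel columns grow to the right and rows downward; lengths in m; the calibration is good to about 2 mm. A picture is of the moment at which its call begins. There is no depth.
- sign_off(): hands the job in; it is judged then, once.
Trained networks look in a picture, given as the dict that the camera call returned (one of the last four; its "shot" number tells which), for a name from the list of things; names that differ only in an ending like _2 or _b are one class to them, and where a whole thing is asked for, a point or a joint stands for the part that bears it (a point fixed in the world has none). Each returns a list of dicts, best first, with "score" (0 to 1); they miss things now and then, are a little off and sometimes report something else, mostly with a low value. They report only what shows in the picture. A call takes as long as a camera call. They do not tell look-alikes from the thing itself.
- spotter.recognise(picture, query): "rect" ([centre column, centre row, width, height] in pixels, round what is visible of it).
The state is a dict: "clock": time; "joints": joint angles; "qvel": joint speeds; "effort": joint torques, N m; "tool_pos": TCP position; "eef_rot": TCP orientation; "contact_force": force on the tool from outside, world axes, zero at the start; "ft_torque": the same for the moment, N m; "finger_gap": opening from 0.0 (shut) to 1.0 (fully open); "grip_force": force on a finger pad.
Only numpy, scipy, OpenCV 4.12 (cv2) and the standard library are available. Lean on these libraries where they do the work, as an engineer would, in place of code of your own. Each camera call takes 0.05 s, during which the arm holds its last target. There are 200 camera calls.

### The job

Carry on the little red block wall on the display stand in running bond: for the second course lay one full block centred over the joint of the glued first course and turn the half block square into the gap between it and the end stop, then lay the other full block on top as the third course, centred over the joint between those two. Set every block down flat, without dropping it, its long faces flush with the wall below, let go, and leave the other things on the mat where they are.

Things in the scene. Friction and masses are not known exactly. Their poses are not given: they have to be found in the camera images.
- stand: fixed display stand: plywood board 290 x 80 x 12 mm with the wall's first course glued on: two red blocks 112 x 54 x 42 mm, end to end along x, centred at x = -58 and +58 mm (4 mm joint), tops 54 mm above the table, long faces at y = -27 and +27 mm. Origin at the centre of the board's underside, on the table; x along the wall towards the end stop, z up
- end_stop (a point): middle of the top edge of the inner face of the stand's upright aluminium end stop (8 mm thick, 54 mm deep), fixed at the stand's +x end; the inner face is at stand x = +116 mm, its top 96 mm above the table, level with the top of the second course
- seat_middle (a point): where the underside centre of the second course's full block belongs: on top of the first course (54 mm above the table), centred over the joint between the two glued blocks (stand x = 0); axes as the stand's
- seat_end (a point): where the underside centre of the half block belongs: on top of the first course (54 mm above the table), in the 60 mm gap between the second course's full block and the end stop (stand x = +87 mm: 2 mm from the stop, 4 mm from the full block); axes as the stand's
- seat_top (a point): where the underside centre of the third course's full block belongs: on top of the second course (96 mm above the table), centred over the joint between half block and full block (stand x = +58 mm); axes as the stand's
- block_a: loose block wrapped in plain red film, 112 x 54 x 42 mm (length, depth, height), 180 g nominal; origin at the centre of its underside, x along its length, z up; interchangeable with block_b
- block_b: loose block wrapped in plain red film, 112 x 54 x 42 mm (length, depth, height), 180 g nominal; origin at the centre of its underside, x along its length, z up; interchangeable with block_a
- half_block: loose half block wrapped in the same plain red film, square in plan, 54 x 54 x 42 mm high, 90 g nominal; origin at the centre of its underside, x and y square to its four identical upright faces, z up
- tape_roll: roll of cream masking tape lying flat, 104 mm across, 25 mm high; origin at the centre of its underside; leave it alone
- knife: yellow and black utility knife lying flat, 170 mm long, 16 mm high; origin under the middle of its yellow body, x along the blade; leave it alone
- scissors: scissors lying flat, about 195 mm long, steel blades, black loops; origin near the pivot, x towards the points; leave them alone
- bare_block: large unwrapped brown fibreboard block, 150 x 76 x 50 mm; origin at the centre of its underside; not part of the wall, leave it alone
- domino: large red block with white dots, 160 x 78 x 50 mm; origin at the centre of its underside; not part of the wall, leave it alone
Things that resemble listed ones, but are neither listed nor needed, are in the scene too. Leave any black or pink look-alike of the block_b alone. Leave any blue look-alike of the half_block alone.

How it is judged:
On the way:
1. the second course lies complete: a full block over the first course's joint and the half block square in the gap beside the end stop, both released (x of half_block in the frame of stand between 0.079 and 0.095 m and y of half_block in the frame of stand between -0.006 and 0.006 m and z of half_block in the frame of stand between 0.051 and 0.057 m and (angle between the x axis of half_block and the x axis of stand, either way round below 0.08 rad or angle between the y axis of half_block and the x axis of stand, either way round below 0.08 rad) and angle between half_block's own z axis and vertical below 0.05 rad and contact force between half_block and the fingers below 0.1 N and linear speed of half_block below 0.02 m/s and ((x of block_a in the frame of stand between -0.008 and 0.008 m and y of block_a in the frame of stand between -0.006 and 0.006 m and z of block_a in the frame of stand between 0.051 and 0.057 m and angle between the x axis of block_a and the x axis of stand, either way round below 0.08 rad and angle between block_a's own z axis and vertical below 0.05 rad and contact force between block_a and the fingers below 0.1 N and linear speed of block_a below 0.02 m/s) or (x of block_b in the frame of stand between -0.008 and 0.008 m and y of block_b in the frame of stand between -0.006 and 0.006 m and z of block_b in the frame of stand between 0.051 and 0.057 m and angle between the x axis of block_b and the x axis of stand, either way round below 0.08 rad and angle between block_b's own z axis and vertical below 0.05 rad and contact force between block_b and the fingers below 0.1 N and linear speed of block_b below 0.02 m/s))), for 0.2 s.
At the end, for the whole second after the job is handed in: A full block and the half block in the second course, the other full block on top: each within 8 mm of its place along the wall, 6 mm of flush across, 3 mm in height, 0.08 rad of square and 0.05 rad of level (not turned over), released and at rest; other things not shifted (x of half_block in the frame of stand between 0.079 and 0.095 m and y of half_block in the frame of stand between -0.006 and 0.006 m and z of half_block in the frame of stand between 0.051 and 0.057 m and (angle between the x axis of half_block and the x axis of stand, either way round below 0.08 rad or angle between the y axis of half_block and the x axis of stand, either way round below 0.08 rad) and angle between half_block's own z axis and vertical below 0.05 rad and contact force between half_block and the fingers below 0.1 N and linear speed of half_block below 0.02 m/s and ((x of block_a in the frame of stand between -0.008 and 0.008 m and y of block_a in the frame of stand between -0.006 and 0.006 m and z of block_a in the frame of stand between 0.051 and 0.057 m and angle between the x axis of each of block_a, block_b and the x axis of stand, either way round below 0.08 rad and angle between each of block_a, block_b's own z axis and vertical below 0.05 rad and contact force between each of block_a, block_b and the fingers below 0.1 N and linear speed of each of block_a, block_b below 0.02 m/s and x of block_b in the frame of stand between 0.05 and 0.066 m and y of block_b in the frame of stand between -0.006 and 0.006 m and z of block_b in the frame of stand between 0.093 and 0.099 m) or (x of block_b in the frame of stand between -0.008 and 0.008 m and y of block_b in the frame of stand between -0.006 and 0.006 m and z of block_b in the frame of stand between 0.051 and 0.057 m and angle between the x axis of each of block_b, block_a and the x axis of stand, either way round below 0.08 rad and angle between each of block_b, block_a's own z axis and vertical below 0.05 rad and contact force between each of block_b, block_a and the fingers below 0.1 N and linear speed of each of block_b, block_a below 0.02 m/s and x of block_a in the frame of stand between 0.05 and 0.066 m and y of block_a in the frame of stand between -0.006 and 0.006 m and z of block_a in the frame of stand between 0.093 and 0.099 m))); the robot touches nothing.
It fails at once if a block is dropped or knocked flying: it moves faster than 0.6 m/s with no finger touching it (a fall of about 18 mm) ((linear speed of block_a above 0.6 m/s and contact force between block_a and the fingers below 0.05 N) or (linear speed of block_b above 0.6 m/s and contact force between block_b and the fingers below 0.05 N) or (linear speed of half_block above 0.6 m/s and contact force between half_block and the fingers below 0.05 N)).
It fails at once if one of the other things on the mat is shifted by more than 30 mm (distance of any of tape_roll, knife, scissors, bare_block, domino from where it was at the start of the episode above 0.03 m).
It also fails if it takes over 69 s, if anything falls off the work surface, if the arm or the gripper's body presses on something with over 40 N, if the wrist force passes 120 N, or if a joint passes its speed limit or range.

## Working session

There is one attempt and no reset: what is moved stays moved. The work goes in short steps, Python scripts to look and compute and a shell command to move; the robot and the scene stay as the last step left them, time stands still between calls to the robot, and variables do not carry over. Pictures are saved under pics/ and viewed, at most 10 in all, crops included, and the job is handed in when it is done.

```bash
ls; mkdir -p pics
cat > h.py <<'E'
import numpy as np, cv2
from rig import arm, optics, spotter
def ray(p,uv):
    K=p["K"];k=p["k1"]
    d=(np.asarray(uv,float)-[K[0][2],K[1][2]])/[K[0][0],K[1][1]]
    u=d.copy()
    for _ in range(20): u=d/(1+k*(u**2).sum(-1,keepdims=True))
    A=np.asarray(p["attitude"])
    if A.shape!=(3,3):
        from scipy.spatial.transform import Rotation as R
        A=R.from_euler('xyz',A).as_matrix()
    r=np.concatenate([u,np.ones(u.shape[:-1]+(1,))],-1)
    return r@A.T
def plane(p,uv,z):
    d=ray(p,uv);o=np.asarray(p["origin"])
    return o+d*((z-o[2])/d[...,2])[...,None]
def proj(p,X):
    A=np.asarray(p["attitude"])
    if A.shape!=(3,3):
        from scipy.spatial.transform import Rotation as R
        A=R.from_euler('xyz',A).as_matrix()
    c=(np.asarray(X,float)-p["origin"])@A
    u=c[...,:2]/c[...,2:]
    u=u*(1+p["k1"]*(u**2).sum(-1,keepdims=True))
    K=np.asarray(p["K"]);return u*[K[0,0],K[1,1]]+[K[0,2],K[1,2]]
E
python3 - <<'E'
from h import *
for n in("top","scene"):
    p=optics.snapshot(n);cv2.imwrite(f"pics/{n}0.png",p["pixels"])
    print(n,p["origin"],p["attitude"],p["K"],p["k1"])
    for q in("block_a","half_block","stand","domino","bare_block"):
        print(q,[(np.round(d["rect"]).tolist(),round(d["score"],2)) for d in spotter.recognise(p,q)])
print(arm.get_state())
E
```

```text
pics
top [ 0.36501348 -0.06252782  1.24742958] [-2.97233894  0.00471008 -1.5438995 ] [[455.63753643   0.         316.6868267 ]
 [  0.         455.63753643 210.73906853]
 [  0.           0.           1.        ]] -0.07228635855782245
block_a [([259.0, 146.0, 35.0, 42.0], 0.85), ([390.0, 298.0, 45.0, 42.0], 0.72), ([267.0, 211.0, 36.0, 46.0], 0.68), ([327.0, 247.0, 29.0, 44.0], 0.57), ([206.0, 237.0, 30.0, 109.0], 0.21)]
half_block [([448.0, 260.0, 26.0, 26.0], 0.93), ([399.0, 228.0, 29.0, 23.0], 0.87)]
stand [([210.0, 238.0, 31.0, 107.0], 0.7)]
domino [([314.0, 137.0, 38.0, 64.0], 0.75)]
bare_block [([326.0, 247.0, 29.0, 47.0], 0.66), ([199.0, 149.0, 48.0, 62.0], 0.56)]
scene [ 1.1743323  -0.58023412  0.99261641] [-2.41897096  0.00790214  0.8395287 ] [[458.15521762   0.         318.75220151]
 [  0.         458.15521762 204.66226695]
 [  0.           0.           1.        ]] -0.08039337337871046
block_a [([410.0, 226.0, 42.0, 45.0], 0.85), ([289.0, 206.0, 28.0, 40.0], 0.64), ([327.0, 234.0, 46.0, 38.0], 0.63), ([355.0, 194.0, 28.0, 45.0], 0.6)]
half_block [([186.0, 263.0, 28.0, 27.0],
[... 251 characters left out ...]
{'clock': 0.6, 'joints': array([-1.28390657e+00,  2.63879250e-01,  1.60399638e+00, -9.85849963e-06,
        1.27370104e+00, -3.68735086e-02]), 'qvel': array([-9.09457702e-05, -4.38807447e-06, -5.64699927e-04, -1.98377316e-03,
        1.14837714e-03, -1.23647910e-04]), 'effort': array([ 1.84057317e-04, -5.01648581e+01, -3.57003522e+01,  7.28972373e-02,
        1.88890501e-02, -2.00995845e-05]), 'tool_pos': array([ 0.21475334, -0.63992287,  0.23872167]), 'eef_rot': array([3.14157703e+00, 1.00093278e-05, 3.23766154e-01]), 'contact_force': array([0.34070194, 0.53449032, 0.18749367]), 'ft_torque': array([-0.04193317,  0.04545554, -0.05178788]), 'grip_force': 0.0, 'finger_gap': 0.9990789628524204}
```

View pics/top0.png

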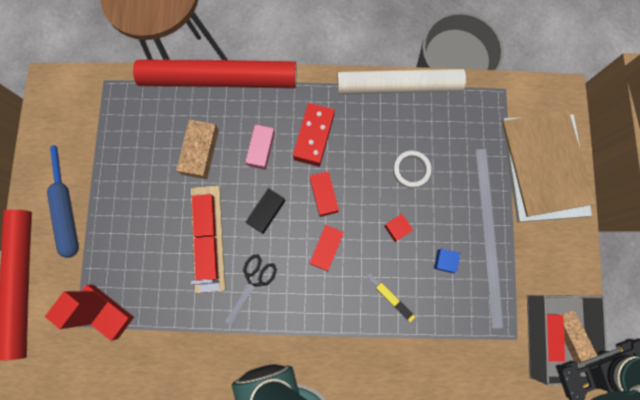

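View pics/scene0.png

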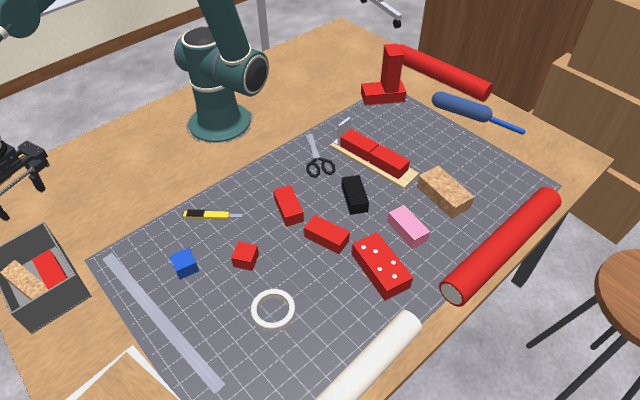

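Candidates for the blocks in the top view are the red ones at (324,193) and (326,247), with the red half block at (399,228). They are the only plain red, right-sized loose blocks on the mat. Pink (260,146), black (266,211), blue (448,260), the dotted domino (314,137) and the red things off the mat at (165,73), (90,312) and (556,338) don't fit. I'll fit the poses on the two cameras and make a confirming crop.

```bash
cat >> h.py <<'E'
from scipy.optimize import least_squares
S=4
def redmask(p):
    im=cv2.resize(p["pixels"],None,fx=S,fy=S,interpolation=cv2.INTER_CUBIC)
    h=cv2.cvtColor(im,cv2.COLOR_BGR2HSV)
    m=(((h[...,0]<8)|(h[...,0]>172))&(h[...,1]>140)&(h[...,2]>60)).astype(np.uint8)
    return m
def contour(p,seed,close=0):
    m=redmask(p)
    if close: m=cv2.morphologyEx(m,cv2.MORPH_CLOSE,np.ones((close,close)))
    n,l=cv2.connectedComponents(m)
    i=l[int(seed[1]*S+S/2),int(seed[0]*S+S/2)]
    assert i>0,("seed not red",seed)
    c,_=cv2.findContours((l==i).astype(np.uint8),cv2.RETR_EXTERNAL,cv2.CHAIN_APPROX_NONE)
    c=max(c,key=cv2.contourArea)
    c=cv2.convexHull(c)[:,0] if close else c[:,0]
    if close: # resample hull
        c=np.concatenate([np.linspace(a,b,max(2,int(np.hypot(*(b-a))))) for a,b in zip(c,np.roll(c,-1,0))])
    return ((c+.5)/S-.5)[::2].astype(np.float32)
def box(x,y,t,L,D,z0,z1):
    c,s=np.cos(t),np.sin(t)
    return np.array([[x+c*a*L/2-s*b*D/2,y+s*a*L/2+c*b*D/2,z] for a in(1,-1) for b in(1,-1) for z in(z0,z1)])
def fit(views,g,L,D,z0,z1):
    def res(v):
        r=[]
        for p,c in views:
            hl=cv2.convexHull(proj(p,box(*v,L,D,z0,z1)).astype(np.float32))
            r+=[cv2.pointPolygonTest(hl,(float(a),float(b)),True) for a,b in c]
        return np.array(r)
    o=least_squares(res,g,loss='soft_l1',f_scale=.5,diff_step=1e-3,x_scale=[.01,.01,.1])
    return o.x,np.sqrt(np.mean(res(o.x)**2))
E
cat > find.py <<'E'
from h import *
T=optics.snapshot("top");C=optics.snapshot("scene")
for name,st,sc,L,D,z0,z1,cl in(("stand",(204,215),(358,143),.228,.054,.012,.054,25),("A",(324,193),(327,233),.112,.054,0,.042,0),("B",(326,247),(288,203),.112,.054,0,.042,0),("half",(399,228),(245,252),.054,.054,0,.042,0)):
    ct=contour(T,st,cl);cc=contour(C,sc,cl)
    g0=plane(T,ct.mean(0),z1)[:2]
    for lab,vs in(("top",[(T,ct)]),("scene",[(C,cc)]),("both",[(T,ct),(C,cc)])):
        rs=[fit(vs,[*g0,a],L,D,z0,z1) for a in np.arange(0,3.1,.4)]
        b=min(rs,key=lambda r:r[1]);print(name,lab,np.round(b[0],4),round(b[1],2))
cv2.imwrite("pics/crop.png",cv2.resize(T["pixels"][120:320,170:430],None,fx=3,fy=3,interpolation=cv2.INTER_CUBIC))
E
python3 find.py
```

```text
stand top [0.4933 0.2493 3.2605] 0.75
stand scene [0.4927 0.2495 0.1111] 0.35
stand both [0.493  0.2494 3.2563] 0.61
A top [ 0.6232 -0.0687  0.2589] 0.75
A scene [ 0.6215 -0.0682  3.4071] 0.61
A both [ 0.622  -0.0686  0.264 ] 0.71
B top [ 0.474  -0.0796  2.7746] 0.63
B scene [ 0.4731 -0.0783 -0.4004] 0.6
B both [ 0.4736 -0.0791 -0.3876] 0.65
half top [ 0.5341 -0.2734  0.5977] 0.78
half scene [ 0.5331 -0.2725  2.2453] 0.67
half both [ 0.5335 -0.2727  2.2127] 0.76
```

View pics/crop.png

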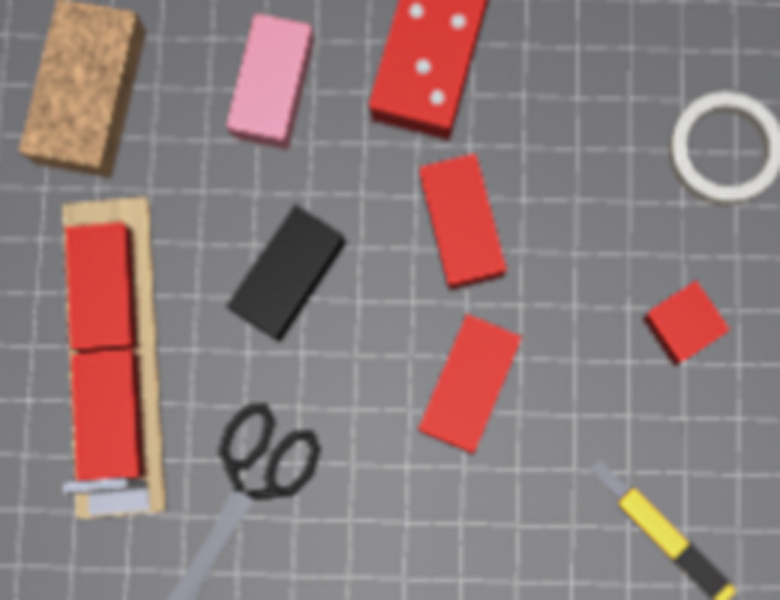

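The crop shows plain red full blocks at crop (463,220) and (470,385), a half block at (687,322), and the stand at (105,355) with its aluminium stop at the robot end (108,495). This confirms the choice, and both cameras agree to about 1–2 mm. So block A is at (.622,-.069), B at (.474,-.079), the half block at (.5335,-.273) and the stand at (.493,.249) with yaw 3.256.

```bash
cat > plan.py <<'E'
import sys
from h import *
from scipy.spatial.transform import Rotation as R
s=arm.get_state();P=s["tool_pos"];Rt=R.from_euler('xyz',s["eef_rot"])
def to(x,y,z,yaw):
    G=R.from_euler('xyz',[np.pi,0,yaw])
    print("shift",np.round(Rt.inv().apply(np.array([x,y,z])-P),4),"turn",np.round(np.degrees((Rt.inv()*G).as_rotvec()),2))
if __name__=="__main__":
    print("t",s["clock"],P.round(4),s["eef_rot"].round(4),"gap",round(s["finger_gap"]*88.1,1),"grip",round(s["grip_force"],1))
    to(*map(float,sys.argv[1:5]))
E
python3 plan.py .4736 -.0791 .17 -.388
```

```text
t 0.7 [ 0.2148 -0.64    0.2388] [3.1415 0.     0.3238] gap 88.3 grip 0.0
shift [ 0.4238 -0.4494  0.0687] turn [ 1.000e-02 -0.000e+00  4.078e+01]
```

```bash
python3 -m jog '[[0.088,[0.28,-0.3,0.03],[0,0,20]],[0.088,[0.28,-0.3,0.03],[0,0,27]],[0.088,[0.28,-0.3,0.03],[0,0,40.8]],[0.088,[0.28,-0.3,0.03],[0,0,40.8]],[0.088,[0.28,-0.3,0.03],[0,0,40.8]],[0.088,[0.28,-0.3,0.03],[0,0,40.8]],[0.088,[0.28,-0.3,0.03],[0,0,40.8]],[0.088,[0.28,-0.3,0.03],[0,0,40.8]],[0.088,[0.28,-0.3,0.03],[0,0,40.8]],[0.088,[0.28,-0.3,0.03],[0,0,40.8]]]'; python3 plan.py .4736 -.0791 .17 -.388
```

```text
clock: 1.53
tool_pos: [0.3852, -0.2642, 0.2089]
eef_rot: [-3.141, -0.001, -0.388]
contact_force: [1.0, 0.0, 0.5]
finger_gap: 1.001
grip_force: 0.0
t 1.5333 [ 0.3852 -0.2642  0.2089] [-3.1414e+00 -8.0000e-04 -3.8830e-01] gap 88.2 grip 0.0
shift [ 0.0117 -0.2048  0.0389] turn [-0.01 -0.05 -0.02]
```

```bash
python3 -m jog '[[0.088,[0.012,-0.205,0.039],[0,0,0]],[0.088,[0.012,-0.205,0.039],[0,0,0]],[0.088,[0.012,-0.205,0.039],[0,0,0]],[0.088,[0.012,-0.205,0.039],[0,0,0]],[0.088,[0.012,-0.205,0.039],[0,0,0]],[0.088,[0.012,-0.205,0.039],[0,0,0]],[0.088,[0.012,-0.205,0.039],[0,0,0]],[0.088,[0.012,-0.205,0.039],[0,0,0]]]'
cat > wfit.py <<'E'
# refine a loose block's pose in the wrist view: x y yaw L z0
import sys
from h import *
x,y,t,L,z0=map(float,sys.argv[1:6]);z1=z0+.042
W=optics.snapshot("wrist");cv2.imwrite("pics/w%d.png"%W["shot"],W["pixels"])
print("shot",W["shot"],"origin",np.round(W["origin"],3),"corners",proj(W,box(x,y,t,L,.054,z0,z1)).round().astype(int).tolist())
c=contour(W,proj(W,[x,y,z1]))
g=(c[:,0]>3)&(c[:,0]<636)&(c[:,1]>3)&(c[:,1]<396)
print("cut",(~g).sum(),fit([(W,c[g])],[x,y,t],L,.054,z0,z1))
E
python3 wfit.py .4736 -.0791 -.388 .112 0; python3 plan.py .4736 -.0791 .17 -.388
```

```text
clock: 2.2
tool_pos: [0.4734, -0.0813, 0.1698]
eef_rot: [3.141, -0.0, -0.387]
contact_force: [0.1, 0.3, 0.5]
finger_gap: 1.002
grip_force: 0.0
shot 5 origin [ 0.551 -0.112  0.315] corners [[290, 116], [286, 121], [353, 116], [357, 121], [294, 234], [290, 254], [349, 234], [353, 254]]
cut 0 (array([ 0.47339125, -0.07778155, -0.36982584]), np.float64(1.1022256035195488))
t 2.25 [ 0.4733 -0.0821  0.17  ] [ 3.141e+00 -4.000e-04 -3.887e-01] gap 88.1 grip 0.0
shift [-0.0009 -0.0029 -0.    ] turn [ 0.03 -0.02 -0.04]
```

```bash
python3 plan.py .4735 -.078 .009 -.377; python3 -m jog '[[0.088,[-0.001,-0.004,0.04],[0,0,-0.7]],[0.088,[-0.001,-0.004,0.08],[0,0,-0.7]],[0.088,[-0.001,-0.004,0.12],[0,0,-0.7]],[0.088,[-0.001,-0.004,0.15],[0,0,-0.7]],[0.088,[-0.001,-0.004,0.161],[0,0,-0.7]],[0.088,[-0.001,-0.004,0.161],[0,0,-0.7]],[0.088,[-0.001,-0.004,0.161],[0,0,-0.7]],[0.088,[-0.001,-0.004,0.161],[0,0,-0.7]]]';python3 plan.py .4735 -.078 .009 -.377
```

```text
t 2.25 [ 0.4733 -0.0821  0.17  ] [ 3.141e+00 -4.000e-04 -3.887e-01] gap 88.1 grip 0.0
shift [-0.0014 -0.0039  0.161 ] turn [ 0.03 -0.02 -0.67]
clock: 2.92
tool_pos: [0.4762, -0.0784, 0.0109]
eef_rot: [-3.141, -0.004, -0.377]
contact_force: [-0.2, 0.1, 0.9]
finger_gap: 0.996
grip_force: 0.0
t 2.9167 [ 0.4762 -0.0784  0.0109] [-3.141  -0.004  -0.3774] gap 87.8 grip 0.0
shift [-0.0026  0.0006  0.0019] turn [-0.03 -0.23 -0.02]
```

```bash
python3 -m jog '[[0.088,[0,0,0],[0,0,0]],[0.088,[0,0,0],[0,0,0]],[0.088,[0,0,0],[0,0,0]]]'; python3 -m jog '[[0.045,[0,0,0],[0,0,0]],[0.045,[0,0,0],[0,0,0]],[0.045,[0,0,0],[0,0,0]],[0.045,[0,0,0],[0,0,0]],[0.045,[0,0,0],[0,0,0]],[0.045,[0,0,0],[0,0,0]],[0.045,[0,0,0],[0,0,0]],[0.045,[0,0,0],[0,0,0]]]' 25;  python3 plan.py .4735 -.078 .009 -.377
```

```text
clock: 3.17
tool_pos: [0.4755, -0.0774, 0.0103]
eef_rot: [-3.141, -0.003, -0.376]
contact_force: [0.6, -0.2, -0.3]
finger_gap: 0.997
grip_force: 0.0
clock: 3.83
tool_pos: [0.4739, -0.0772, 0.0086]
eef_rot: [3.141, 0.0, -0.376]
contact_force: [-1.3, -1.4, 0.9]
finger_gap: 0.612
grip_force: 25.0
t 3.8333 [ 0.4739 -0.0772  0.0086] [ 3.1413e+00  4.0000e-04 -3.7590e-01] gap 53.9 grip 25.0
shift [-0.0001  0.0009 -0.0004] turn [0.02 0.02 0.06]
```

```bash
python3 -m jog '[[0.045,[0,0,-0.03],[0,0,0]],[0.045,[0,0,-0.07],[0,0,0]],[0.045,[0,0,-0.11],[0,0,0]],[0.045,[0,0,-0.15],[0,0,0]],[0.045,[0,0,-0.15],[0,0,0]],[0.045,[0,0,-0.15],[0,0,0]],[0.045,[0,0,-0.15],[0,0,0]]]';  python3 plan.py .493 .2494 .159 .1147
```

```text
clock: 4.42
tool_pos: [0.4733, -0.0769, 0.1579]
eef_rot: [3.142, 0.001, -0.376]
contact_force: [-0.7, 0.1, -2.2]
finger_gap: 0.612
grip_force: 25.0
t 4.4167 [ 0.4733 -0.0769  0.1579] [ 3.1416e+00  1.2000e-03 -3.7610e-01] gap 53.9 grip 25.0
shift [-0.1016 -0.3107 -0.001 ] turn [-2.000e-02  7.000e-02 -2.812e+01]
```

```bash
python3 -m jog '[[0.045,[-0.012,-0.037,0],[0,0,-4]],[0.045,[-0.024,-0.074,0],[0,0,-8]],[0.045,[-0.036,-0.111,0],[0,0,-12]],[0.045,[-0.048,-0.148,0],[0,0,-16]],[0.045,[-0.060,-0.185,0],[0,0,-20]],[0.045,[-0.072,-0.222,0],[0,0,-24]],[0.045,[-0.084,-0.257,0],[0,0,-28.1]],[0.045,[-0.093,-0.285,0],[0,0,-28.1]],[0.045,[-0.099,-0.303,0],[0,0,-28.1]],[0.045,[-0.1016,-0.3107,0],[0,0,-28.1]]]';python3 -m jog '[[0.045,[0,0,0],[0,0,0]],[0.045,[0,0,0],[0,0,0]],[0.045,[0,0,0],[0,0,0]],[0.045,[0,0,0],[0,0,0]],[0.045,[0,0,0],[0,0,0]]]'
python3 - <<'E'
from h import *
W=optics.snapshot("wrist");cv2.imwrite("pics/wh1.png",W["pixels"]);print(W["origin"])
E
python3 plan.py .493 .2494 .159 .1147
```

```text
clock: 5.25
tool_pos: [0.4916, 0.2511, 0.1553]
eef_rot: [3.141, 0.005, 0.117]
contact_force: [-0.6, 0.2, -2.9]
finger_gap: 0.615
grip_force: 25.0
clock: 5.67
tool_pos: [0.4937, 0.2479, 0.1586]
eef_rot: [3.141, 0.0, 0.113]
contact_force: [0.2, -0.8, -1.5]
finger_gap: 0.605
grip_force: 25.0
[0.57736817 0.2585662  0.30400785]
t 5.7167 [0.4938 0.248  0.1588] [ 3.1415e+00 -1.0000e-04  1.1280e-01] gap 53.6 grip 25.0
shift [-0.0007 -0.0014 -0.0002] turn [ 0.01 -0.   -0.11]
```

View pics/wh1.png

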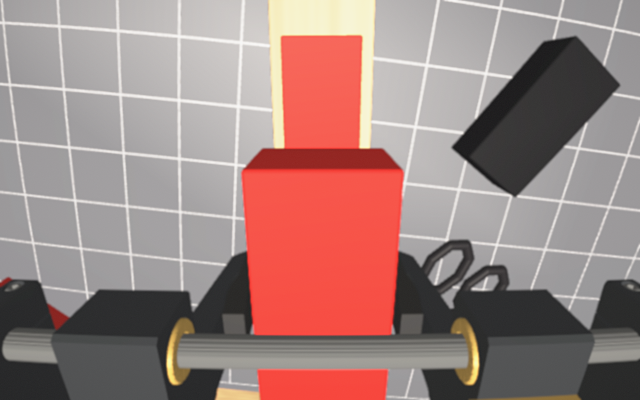

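The wrist view shows the held block squarely in the grip, with its far top edge at row ~170 and underside edge at row ~149. Below it is the first course, its far end at row ~36 and its sides at columns 281 and 362. I'll turn these into offsets.

```bash
cat > hang.py <<'E'
# compare, in the wrist view, held block's far end with the wall's far end; tool frame of stand yaw
import sys
from h import *
def run(rows,zt,zu,W=None):
    W=W or optics.snapshot("wrist")
    yaw=.1147;ex=np.array([np.cos(yaw),np.sin(yaw)]);ey=np.array([-np.sin(yaw),np.cos(yaw)])
    def f(n,uv,z):
        q=plane(W,np.array(uv,float),z)[:2];print(n,"along %.4f across %.4f"%(q@ex,q@ey),q.round(4))
    return W,f
E
python3 - <<'E'
from hang import *
W,f=run(0,0,0)
im=W["pixels"].astype(float);
g=im[...,2]-im[...,1]
col=g[:,300:345].mean(1)
for r in range(20,180):
    d=col[r+1]-col[r-1]
    if abs(d)>25: print("row",r,round(d,1),end="; ")
for r in(60,90,120,200,240):
    d=np.gradient(g[r]); print("\nr",r,[(c,round(d[c])) for c in range(220,420) if abs(d[c])>25],end="")
print()
f("held top far",(323,170),.192);f("held bot far",(323,149),.150);f("wall far",(322,36),.054)
for c,r,z in((281,90,.054),(361,90,.054),(243,175,.192),(403,175,.192),(248,240,.192),(400,240,.192)): f((c,r),(c,r),z)
s=np.array([.493,.2494]);e=np.array([np.cos(.1147),np.sin(.1147)]);print("stand along",s@e,"far",s@e+.114,"across",s@[-e[1],e[0]])
t=arm.get_state()["tool_pos"][:2];print("tcp",t@e,t@[-e[1],e[0]])
E
```

```text
row 34 55.5; row 35 133.7; row 36 94.7; row 148 -61.8; row 149 -60.6; row 168 55.6; row 169 53.9; 
r 60 [(281, 60), (282, 48), (360, -27), (361, -68), (362, -48)]
r 90 [(282, 61), (283, 50), (360, -58), (361, -58)]
r 120 [(282, 27), (283, 64), (284, 50), (359, -46), (360, -64), (361, -33)]
r 200 [(242, 56), (243, 71), (244, 31), (401, -52), (402, -58), (403, -31)]
r 240 [(245, 54), (246, 72), (247, 34), (398, -60), (399, -64), (400, -27)]
held top far along 0.5759 across 0.1908 [0.5503 0.2555]
held bot far along 0.5752 across 0.1908 [0.5495 0.2554]
wall far along 0.6320 across 0.1912 [0.606  0.2623]
(281, 90) along 0.5981 across 0.2191 [0.5691 0.2861]
(361, 90) along 0.5980 across 0.1649 [0.5752 0.2323]
(243, 175) along 0.5744 across 0.2170 [0.5457 0.2813]
(403, 175) along 0.5743 across 0.1647 [0.5516 0.2294]
(248, 240) along 0.5511 across 0.2170 [0.5226 0.2786]
(400, 240) along 0.5510 across 0.1641 [0.5286 0.2261]
stand along 0.5183040746643344 far 0.6323040746643344 across 0.1913380416601679
tcp 0.5190553529998906 0.19010390239747896
```

Compared with the wall, the block needs about −1 mm along and about 1 mm across. I'll descend to just above the seat.

```bash
python3 -m jog '[[0.045,[-0.001,-0.001,0.03],[0,0,0]],[0.045,[-0.001,-0.001,0.06],[0,0,0]],[0.045,[-0.001,-0.001,0.08],[0,0,0]],[0.045,[-0.001,-0.001,0.088],[0,0,0]],[0.045,[-0.001,-0.001,0.091],[0,0,0]],[0.045,[-0.001,-0.001,0.093],[0,0,0]],[0.045,[-0.001,-0.001,0.095],[0,0,0]],[0.045,[-0.001,-0.001,0.0955],[0,0,0]],[0.045,[-0.001,-0.001,0.0955],[0,0,0]],[0.045,[-0.001,-0.001,0.0955],[0,0,0]]]';python3 -m jog '[[0.045,[0,0,0],[0,0,0]],[0.045,[0,0,0],[0,0,0]],[0.045,[0,0,0],[0,0,0]],[0.045,[0,0,0],[0,0,0]],[0.045,[0,0,0],[0,0,0]]]'; python3 plan.py .4920 .2501 .0626 .1147
```

```text
clock: 6.6
tool_pos: [0.4934, 0.2504, 0.0643]
eef_rot: [-3.141, -0.002, 0.114]
contact_force: [0.2, 0.3, -1.4]
finger_gap: 0.609
grip_force: 25.0
clock: 7.02
tool_pos: [0.4925, 0.25, 0.0632]
eef_rot: [3.142, 0.0, 0.114]
contact_force: [-1.4, 0.0, -2.0]
finger_gap: 0.608
grip_force: 25.0
t 7.0167 [0.4925 0.25   0.0632] [3.1416 0.     0.1144] gap 53.6 grip 25.0
shift [-0.0005 -0.0001  0.0006] turn [ 0.    0.   -0.02]
```

```bash
python3 -m jog '[[0.045,[0,0,0.0004],[0,0,0]],[0.045,[0,0,0.0008],[0,0,0]],[0.045,[0,0,0.0008],[0,0,0]],[0.045,[0,0,0.0008],[0,0,0]],[0.045,[0,0,0.0008],[0,0,0]]]';python3 -m jog '[[0.06,[0,0,0],[0,0,0]],[0.075,[0,0,0],[0,0,0]],[0.088,[0,0,0],[0,0,0]],[0.088,[0,0,0],[0,0,0]],[0.088,[0,0,0],[0,0,0]],[0.088,[0,0,-0.02],[0,0,0]],[0.088,[0,0,-0.06],[0,0,0]],[0.088,[0,0,-0.10],[0,0,0]],[0.088,[0,0,-0.12],[0,0,0]],[0.088,[0,0,-0.12],[0,0,0]]]'; python3 -m jog '[[0.088,[0,0,0],[0,0,0]],[0.088,[0,0,0],[0,0,0]],[0.088,[0,0,0],[0,0,0]]]'; python3 plan.py .5335 -.2727 .17 .642
python3 wfit.py .492 .2499 .1147 .112 .054
python3 - <<'E'
from h import *
cv2.imwrite("pics/w1b.png",optics.snapshot("wrist")["pixels"])
E
```

```text
clock: 7.43
tool_pos: [0.4926, 0.2501, 0.0626]
eef_rot: [3.142, -0.0, 0.114]
contact_force: [-1.1, -0.1, 1.8]
finger_gap: 0.612
grip_force: 25.0
clock: 8.27
tool_pos: [0.4965, 0.2518, 0.1892]
eef_rot: [-3.138, -0.011, 0.114]
contact_force: [0.1, 0.6, 1.2]
finger_gap: 1.0
grip_force: 0.0
clock: 8.52
tool_pos: [0.4912, 0.2494, 0.1802]
eef_rot: [3.14, 0.004, 0.114]
contact_force: [0.5, -0.3, -0.5]
finger_gap: 0.998
grip_force: 0.0
t 8.5167 [0.4912 0.2494 0.1802] [3.1404 0.0036 0.1143] gap 88.0 grip 0.0
shift [-0.0175  0.5235  0.0109] turn [ 1.000e-02  2.200e-01 -3.023e+01]
shot 8 origin [0.575 0.26  0.325] corners [[287, 119], [281, 126], [359, 119], [366, 126], [292, 253], [287, 280], [355, 253], [360, 279]]
cut 0 (array([0.51684483, 0.25447016, 0.12430919]), np.float64(29.560023037349413))
```

View pics/w1b.png

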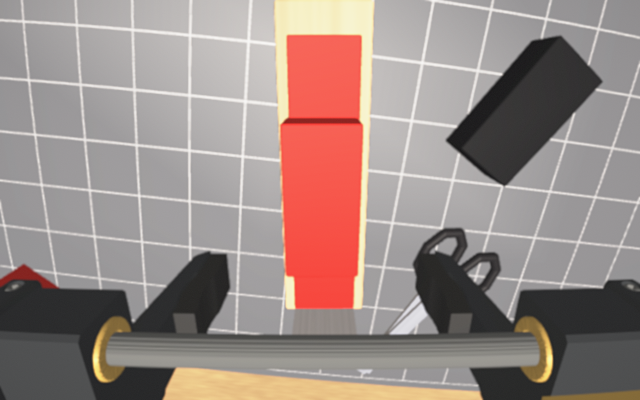

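The first block sits flush on the wall, with its far edge at row ~124 and near edge at row ~276, and the wall's ends at rows 36 and 308. On to the half block.

```bash
python3 -m jog '[[0.088,[-0.001,0.03,0],[0,0,-5]],[0.088,[-0.002,0.07,0],[0,0,-10]],[0.088,[-0.004,0.11,0],[0,0,-15]],[0.088,[-0.005,0.15,0.001],[0,0,-20]],[0.088,[-0.007,0.19,0.002],[0,0,-25]],[0.088,[-0.008,0.23,0.003],[0,0,-30.2]],[0.088,[-0.009,0.27,0.004],[0,0,-30.2]],[0.088,[-0.01,0.31,0.005],[0,0,-30.2]],[0.088,[-0.012,0.35,0.006],[0,0,-30.2]],[0.088,[-0.013,0.39,0.007],[0,0,-30.2]]]'; python3 plan.py .5335 -.2727 .17 .642
```

```text
clock: 9.45
tool_pos: [0.5231, -0.1406, 0.174]
eef_rot: [-3.14, 0.001, 0.641]
contact_force: [0.9, 0.4, 0.1]
finger_gap: 1.001
grip_force: 0.0
t 9.45 [ 0.5231 -0.1406  0.174 ] [-3.1398e+00  1.2000e-03  6.4130e-01] gap 88.2 grip 0.0
shift [-0.0707  0.1121  0.0039] turn [-0.11  0.07 -0.04]
```

```bash
python3 -m jog '[[0.088,[-0.02,0.034,0.004],[0,0,0]],[0.088,[-0.04,0.065,0.004],[0,0,0]],[0.088,[-0.06,0.095,0.004],[0,0,0]],[0.088,[-0.071,0.112,0.004],[0,0,0]],[0.088,[-0.071,0.112,0.004],[0,0,0]],[0.088,[-0.071,0.112,0.004],[0,0,0]],[0.088,[-0.071,0.112,0.004],[0,0,0]],[0.088,[-0.071,0.112,0.004],[0,0,0]],[0.088,[-0.071,0.112,0.004],[0,0,0]]]'; python3 wfit.py .5335 -.2727 .642 .054 0; python3 plan.py .5335 -.2727 .009 .642
```

```text
clock: 10.2
tool_pos: [0.5342, -0.2696, 0.1711]
eef_rot: [-3.141, 0.0, 0.643]
contact_force: [0.6, 0.3, 0.2]
finger_gap: 0.998
grip_force: 0.0
shot 10 origin [ 0.602 -0.218  0.317] corners [[296, 152], [292, 162], [356, 152], [361, 162], [297, 208], [294, 225], [354, 208], [358, 225]]
cut 0 (array([ 0.53348314, -0.27138589,  0.60382659]), np.float64(1.234701322272339))
t 10.25 [ 0.5343 -0.2697  0.1713] [-3.1412 -0.      0.6431] gap 88.3 grip 0.0
shift [-0.0024  0.0019  0.1623] turn [-0.02 -0.    0.07]
```

```bash
python3 -m jog '[[0.088,[-0.002,0.0014,0.04],[0,0,1.9]],[0.088,[-0.002,0.0014,0.08],[0,0,1.9]],[0.088,[-0.002,0.0014,0.12],[0,0,1.9]],[0.088,[-0.002,0.0014,0.15],[0,0,1.9]],[0.088,[-0.002,0.0014,0.162],[0,0,1.9]],[0.088,[-0.002,0.0014,0.162],[0,0,1.9]],[0.088,[-0.002,0.0014,0.162],[0,0,1.9]],[0.088,[-0.002,0.0014,0.162],[0,0,1.9]],[0.088,[-0.002,0.0014,0.162],[0,0,1.9]],[0.088,[-0.002,0.0014,0.162],[0,0,1.9]]]'; python3 -m jog '[[0.045,[0,0,0],[0,0,0]],[0.045,[0,0,0],[0,0,0]],[0.045,[0,0,0],[0,0,0]],[0.045,[0,0,0],[0,0,0]],[0.045,[0,0,0],[0,0,0]],[0.045,[0,0,0],[0,0,0]],[0.045,[0,0,0],[0,0,0]],[0.045,[0,0,0],[0,0,0]],[0.045,[0,0,0],[0,0,0]]]' 20; python3 plan.py .5335 -.272 .159 .61; python3 plan.py .4056 .2393 .159 .1147
```

```text
clock: 11.08
tool_pos: [0.5354, -0.2745, 0.012]
eef_rot: [3.138, -0.002, 0.608]
contact_force: [0.1, 0.1, 0.3]
finger_gap: 1.0
grip_force: 0.0
clock: 11.83
tool_pos: [0.5334, -0.2734, 0.0093]
eef_rot: [-3.141, 0.0, 0.608]
contact_force: [-0.9, -0.0, 1.3]
finger_gap: 0.604
grip_force: 20.0
t 11.8333 [ 0.5334 -0.2734  0.0093] [-3.1413e+00  2.0000e-04  6.0820e-01] gap 53.2 grip 20.0
shift [ 0.0009 -0.0011 -0.1497] turn [-0.02  0.01 -0.1 ]
t 11.8333 [ 0.5334 -0.2734  0.0093] [-3.1413e+00  2.0000e-04  6.0820e-01] gap 53.2 grip 20.0
shift [ 0.1881 -0.4938 -0.1495] turn [-2.000e-02  2.000e-02  2.828e+01]
```

```bash
python3 -m jog '[[0.045,[0,0,-0.03],[0,0,0]],[0.045,[0,0,-0.07],[0,0,0]],[0.045,[0,0,-0.11],[0,0,0]],[0.045,[0,0,-0.15],[0,0,0]],[0.045,[0.012,-0.03,-0.15],[0,0,4]],[0.045,[0.026,-0.067,-0.15],[0,0,9]],[0.045,[0.039,-0.104,-0.15],[0,0,14]],[0.045,[0.053,-0.141,-0.15],[0,0,19]],[0.045,[0.067,-0.178,-0.15],[0,0,24]],[0.045,[0.081,-0.215,-0.15],[0,0,28.3]]]';python3 plan.py .4066 .2394 .159 .1147
```

```text
clock: 12.67
tool_pos: [0.4761, -0.0492, 0.1591]
eef_rot: [-3.141, 0.0, 0.109]
contact_force: [0.6, 1.0, -1.6]
finger_gap: 0.609
grip_force: 20.0
t 12.6667 [ 0.4761 -0.0492  0.1591] [-3.1414  0.      0.1094] gap 53.7 grip 20.0
shift [-3.760e-02 -2.944e-01  2.000e-04] turn [-0.01  0.   -0.31]
```

```bash
python3 -m jog '[[0.045,[-0.005,-0.037,0],[0,0,-0.3]],[0.045,[-0.01,-0.074,0],[0,0,-0.3]],[0.045,[-0.014,-0.111,0],[0,0,-0.3]],[0.045,[-0.019,-0.148,0],[0,0,-0.3]],[0.045,[-0.024,-0.185,0],[0,0,-0.3]],[0.045,[-0.028,-0.222,0],[0,0,-0.3]],[0.045,[-0.033,-0.255,0],[0,0,-0.3]],[0.045,[-0.036,-0.278,0],[0,0,-0.3]],[0.045,[-0.0376,-0.291,0],[0,0,-0.3]],[0.045,[-0.0376,-0.2944,0],[0,0,-0.3]]]';python3 -m jog '[[0.045,[0,0,0],[0,0,0]],[0.045,[0,0,0],[0,0,0]],[0.045,[0,0,0],[0,0,0]],[0.045,[0,0,0],[0,0,0]],[0.045,[0,0,0],[0,0,0]],[0.045,[0,0,0],[0,0,0]]]'
python3 - <<'E'
from h import *
W=optics.snapshot("wrist");cv2.imwrite("pics/wh2.png",W["pixels"])
im=W["pixels"].astype(float);g=im[...,2]-im[...,1]
col=im[:,305:340,2].mean(1)
print([(r,round(col[r+1]-col[r-1])) for r in range(5,330) if abs(col[r+1]-col[r-1])>12])
E
python3 plan.py .4066 .2394 .159 .1147
```

```text
clock: 13.5
tool_pos: [0.4052, 0.2394, 0.1592]
eef_rot: [-3.141, 0.0, 0.123]
contact_force: [-0.2, 0.2, -0.6]
finger_gap: 0.611
grip_force: 20.0
clock: 14.0
tool_pos: [0.4064, 0.2368, 0.1594]
eef_rot: [3.142, -0.0, 0.118]
contact_force: [-0.2, 0.5, -0.6]
finger_gap: 0.612
grip_force: 20.0
[(209, -20), (210, -88), (211, -84), (212, -18), (246, 23), (247, 66), (248, 69), (249, 30)]
t 14.05 [0.4064 0.2369 0.1594] [ 3.1416 -0.      0.1185] gap 53.8 grip 20.0
shift [ 0.0005 -0.0024  0.0004] turn [ 0.   -0.    0.22]
```

View pics/wh2.png

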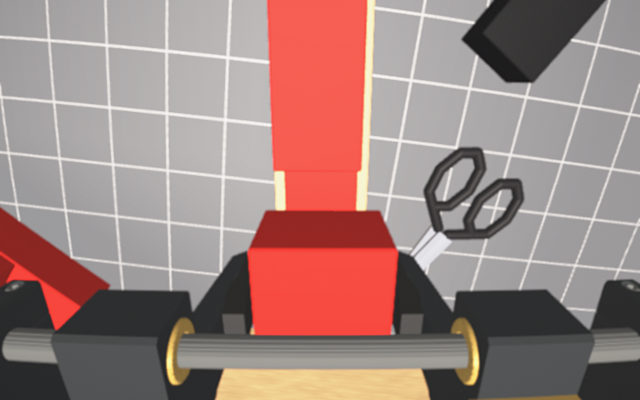

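The picture shows the held half block with its top edge at row 247 and underside edge at row 210. The placed block's near edge is at row ~170.

Run:
```python
from hang import *
W,f=run(0,0,0)
im=W["pixels"].astype(float);g=im[...,2]-im[...,1]
cc=im[150:190,295:345].mean(1);print(np.round(cc[10:35,1]).astype(int))
for r in(30,80,150,255,300):
    d=np.gradient(g[r]); print("r",r,[(c,round(d[c])) for c in range(230,410) if abs(d[c])>35])
f("held top",(322,247.5),.192);f("held bot",(322,210.5),.150);f("full near",(320,170.5),.096)
e=np.array([np.cos(.1147),np.sin(.1147)]);t=arm.get_state()["tool_pos"][:2];print("tcp",t@e,t@[-e[1],e[0]])
```

```text
[92 92 92 91 91 91 91 92 91 88 81 81 88 92 92 91 91 90 90 90 90 90 90 90
 89]
r 30 [(267, 52), (268, 66), (365, -41), (366, -78), (367, -38)]
r 80 [(269, 64), (270, 56), (364, -71), (365, -52)]
r 150 [(271, 40), (272, 70), (273, 42), (361, -58), (362, -63)]
r 255 [(246, 57), (247, 81), (248, 38), (397, -52), (398, -80), (399, -42)]
r 300 [(250, 61), (251, 70), (393, -52), (394, -72), (395, -41)]
held top along 0.4598 across 0.1903 [0.435  0.2417]
held bot along 0.4582 across 0.1904 [0.4334 0.2416]
full near along 0.4640 across 0.1917 [0.439  0.2436]
tcp 0.43084568207621426 0.18896183253378257
```

The gap along the wall is right (about 2.5 mm to the stop, 5 mm to the block). Across, it needs +3.2 mm, which is −y in the tool frame. I'll correct and descend.

```bash
python3 -m jog '[[0.045,[0.0004,-0.0032,0.03],[0,0,0.2]],[0.045,[0.0004,-0.0032,0.045],[0,0,0.2]],[0.045,[0.0004,-0.0032,0.045],[0,0,0.2]],[0.045,[0.0004,-0.0032,0.045],[0,0,0.2]],[0.045,[0.0004,-0.0032,0.045],[0,0,0.2]],[0.045,[0.0004,-0.0032,0.045],[0,0,0.2]],[0.045,[0.0004,-0.0032,0.045],[0,0,0.2]]]'; python3 plan.py .4067 .2400 .0633 .1147
python3 - <<'E'
from hang import *
W,f=run(0,0,0)
im=W["pixels"].astype(float);g=im[...,2]-im[...,1]
for r in(50,100,255,300):
    d=np.gradient(g[r]); print("r",r,[(c,round(d[c])) for c in range(230,410) if abs(d[c])>35])
    c=[c for c in range(230,410) if abs(d[c])>35];m=(c[0]+c[-1])/2;f(r,(m,r),.096 if r<200 else .147)
e=np.array([np.cos(.1147),np.sin(.1147)]);t=arm.get_state()["tool_pos"][:2];print("tcp",t@e,t@[-e[1],e[0]])
E
```

```text
clock: 14.68
tool_pos: [0.4072, 0.2412, 0.1158]
eef_rot: [-3.141, -0.002, 0.116]
contact_force: [-0.1, 0.4, -0.3]
finger_gap: 0.612
grip_force: 20.0
t 14.6833 [0.4072 0.2412 0.1158] [-3.1407e+00 -2.4000e-03  1.1610e-01] gap 53.9 grip 20.0
shift [-0.0008  0.0012  0.0525] turn [-0.05 -0.14  0.08]
r 50 [(263, 60), (264, 60), (385, -42), (386, -56)]
50 along 0.5298 across 0.1935 [0.5042 0.2529]
r 100 [(265, 63), (266, 58), (383, -60), (384, -38)]
100 along 0.5086 across 0.1934 [0.4832 0.2504]
r 255 [(246, 58), (247, 82), (248, 36), (397, -52), (398, -78), (399, -42)]
255 along 0.4573 across 0.1942 [0.4321 0.2453]
r 300 [(250, 62), (251, 70), (393, -52), (394, -74), (395, -42)]
300 along 0.4384 across 0.1942 [0.4133 0.2431]
tcp 0.4319900015151315 0.19295482336736694
```

```bash
python3 -m jog '[[0.045,[-0.0005,0.0006,0.02],[0,0,0]],[0.045,[-0.0005,0.0006,0.035],[0,0,0]],[0.045,[-0.0005,0.0006,0.044],[0,0,0]],[0.045,[-0.0005,0.0006,0.048],[0,0,0]],[0.045,[-0.0005,0.0006,0.05],[0,0,0]],[0.045,[-0.0005,0.0006,0.05],[0,0,0]],[0.045,[-0.0005,0.0006,0.05],[0,0,0]],[0.045,[-0.0005,0.0006,0.05],[0,0,0]],[0.045,[-0.0005,0.0006,0.05],[0,0,0]],[0.045,[-0.0005,0.0006,0.05],[0,0,0]]]'; python3 plan.py .4067 .2405 .0633 .1147
```

```text
clock: 15.57
tool_pos: [0.4062, 0.2402, 0.065]
eef_rot: [-3.141, -0.001, 0.116]
contact_force: [-0.0, 0.3, -1.6]
finger_gap: 0.609
grip_force: 20.0
t 15.5667 [0.4062 0.2402 0.065 ] [-3.1412e+00 -1.0000e-03  1.1610e-01] gap 53.7 grip 20.0
shift [ 0.0005 -0.0002  0.0017] turn [-0.02 -0.06  0.08]
```

```bash
python3 -m jog '[[0.045,[0.0003,0,0.0007],[0,0,0]],[0.045,[0.0003,0,0.0013],[0,0,0]],[0.045,[0.0003,0,0.0018],[0,0,0]],[0.045,[0.0003,0,0.0018],[0,0,0]],[0.045,[0.0003,0,0.0018],[0,0,0]],[0.045,[0.0003,0,0.0018],[0,0,0]]]';python3 -m jog '[[0.06,[0,0,0],[0,0,0]],[0.075,[0,0,0],[0,0,0]],[0.088,[0,0,0],[0,0,0]],[0.088,[0,0,0],[0,0,0]],[0.088,[0,0,0],[0,0,0]],[0.088,[0,0,-0.02],[0,0,0]],[0.088,[0,0,-0.06],[0,0,0]],[0.088,[0,0,-0.10],[0,0,0]],[0.088,[0,0,-0.12],[0,0,0]],[0.088,[0,0,-0.12],[0,0,0]]]'; python3 -m jog '[[0.088,[0.04,0,0],[0,0,0]],[0.088,[0.04,0,0],[0,0,0]],[0.088,[0.04,0,0],[0,0,0]],[0.088,[0.04,0,0],[0,0,0]]]'; python3 plan.py .622 -.0686 .18 .264
python3 - <<'E'
from h import *
cv2.imwrite("pics/w2b.png",optics.snapshot("wrist")["pixels"])
E
```

```text
clock: 16.07
tool_pos: [0.4063, 0.2402, 0.0633]
eef_rot: [-3.141, -0.0, 0.116]
contact_force: [-1.4, -1.9, 5.4]
finger_gap: 0.612
grip_force: 20.0
clock: 16.9
tool_pos: [0.4097, 0.242, 0.1887]
eef_rot: [-3.138, -0.01, 0.116]
contact_force: [0.5, -0.1, 0.1]
finger_gap: 0.996
grip_force: 0.0
clock: 17.23
tool_pos: [0.445, 0.2443, 0.1811]
eef_rot: [3.141, 0.003, 0.116]
contact_force: [-0.4, 0.2, -1.0]
finger_gap: 0.996
grip_force: 0.0
t 17.2333 [0.445  0.2443 0.1811] [3.1407e+00 2.9000e-03 1.1560e-01] gap 87.8 grip 0.0
shift [0.1398 0.3312 0.001 ] turn [ 0.04  0.17 -8.5 ]
```

View pics/w2b.png

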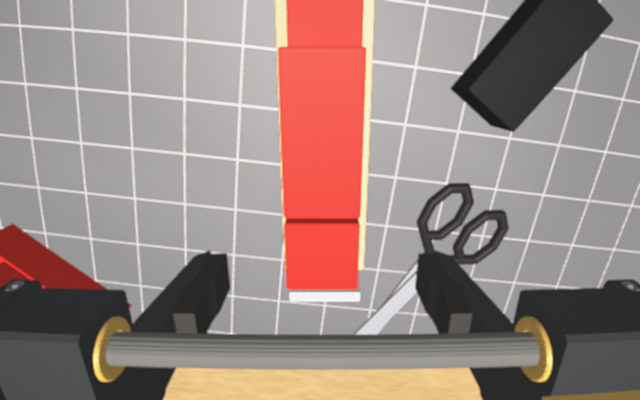

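The second course is complete. The full block spans rows 46–219, the half block rows 222–289, and the stop starts at row ~291, all in line. Now the last block.

```bash
python3 -m jog '[[0.088,[0.013,0.033,0],[0,0,-5]],[0.088,[0.027,0.068,0],[0,0,-8.5]],[0.088,[0.042,0.103,0],[0,0,-8.5]],[0.088,[0.057,0.138,0],[0,0,-8.5]],[0.088,[0.072,0.173,0],[0,0,-8.5]],[0.088,[0.087,0.208,0],[0,0,-8.5]],[0.088,[0.102,0.243,0],[0,0,-8.5]],[0.088,[0.117,0.278,0],[0,0,-8.5]],[0.088,[0.13,0.308,0],[0,0,-8.5]],[0.088,[0.14,0.331,0],[0,0,-8.5]]]';python3 -m jog '[[0.088,[0,0,0],[0,0,0]],[0.088,[0,0,0],[0,0,0]],[0.088,[0,0,0],[0,0,0]],[0.088,[0,0,0],[0,0,0]],[0.088,[0,0,0],[0,0,0]]]'; python3 wfit.py .622 -.0686 .264 .112 0;python3 plan.py .622 -.0686 .009 .264
```

```text
clock: 18.12
tool_pos: [0.6234, -0.0701, 0.1824]
eef_rot: [3.141, 0.0, 0.263]
contact_force: [0.2, 0.2, 0.2]
finger_gap: 0.998
grip_force: 0.0
clock: 18.53
tool_pos: [0.6224, -0.0665, 0.1826]
eef_rot: [-3.141, 0.0, 0.266]
contact_force: [-0.0, 0.0, 0.2]
finger_gap: 0.995
grip_force: 0.0
shot 15 origin [ 0.704 -0.043  0.328] corners [[296, 116], [292, 121], [356, 116], [361, 121], [299, 230], [296, 249], [352, 230], [356, 249]]
cut 0 (array([ 0.62173365, -0.06740697,  0.27258032]), np.float64(1.0435017598365786))
t 18.5833 [ 0.6226 -0.0666  0.1827] [-3.1414e+00  1.0000e-04  2.6600e-01] gap 88.0 grip 0.0
shift [-0.0011  0.0019  0.1737] turn [-0.01  0.01  0.12]
```

```bash
python3 -m jog '[[0.088,[-0.001,0.0012,0.04],[0,0,0]],[0.088,[-0.001,0.0012,0.08],[0,0,0]],[0.088,[-0.001,0.0012,0.12],[0,0,0]],[0.088,[-0.001,0.0012,0.155],[0,0,0]],[0.088,[-0.001,0.0012,0.17],[0,0,0]],[0.088,[-0.001,0.0012,0.1735],[0,0,0]],[0.088,[-0.001,0.0012,0.1735],[0,0,0]],[0.088,[-0.001,0.0012,0.1735],[0,0,0]],[0.088,[-0.001,0.0012,0.1735],[0,0,0]],[0.088,[-0.001,0.0012,0.1735],[0,0,0]]]'; python3 -m jog '[[0.045,[0,0,0],[0,0,0]],[0.045,[0,0,0],[0,0,0]],[0.045,[0,0,0],[0,0,0]],[0.045,[0,0,0],[0,0,0]],[0.045,[0,0,0],[0,0,0]],[0.045,[0,0,0],[0,0,0]],[0.045,[0,0,0],[0,0,0]],[0.045,[0,0,0],[0,0,0]],[0.045,[0,0,0],[0,0,0]]]' 25; python3 -m jog '[[0.045,[0,0,-0.03],[0,0,0]],[0.045,[0,0,-0.07],[0,0,0]],[0.045,[0,0,-0.11],[0,0,0]],[0.045,[0,0,-0.15],[0,0,0]],[0.045,[0,0,-0.18],[0,0,0]],[0.045,[0,0,-0.18],[0,0,0]],[0.045,[0,0,-0.18],[0,0,0]]]'; python3 plan.py .4354 .2428 .189 .1147
```

```text
clock: 19.42
tool_pos: [0.6246, -0.0694, 0.0116]
eef_rot: [3.14, -0.004, 0.265]
contact_force: [-0.6, 0.2, -0.8]
finger_gap: 1.001
grip_force: 0.0
clock: 20.17
tool_pos: [0.6225, -0.0692, 0.0092]
eef_rot: [-3.141, 0.0, 0.264]
contact_force: [0.2, -0.1, 2.1]
finger_gap: 0.609
grip_force: 25.0
clock: 20.75
tool_pos: [0.6239, -0.0696, 0.1912]
eef_rot: [3.14, -0.004, 0.264]
contact_force: [-0.5, -0.4, -3.4]
finger_gap: 0.614
grip_force: 25.0
t 20.75 [ 0.6239 -0.0696  0.1912] [ 3.1396 -0.0042  0.2644] gap 54.1 grip 25.0
shift [-0.1004 -0.3508  0.0011] turn [ 0.1  -0.25  8.58]
```

```bash
python3 -m jog '[[0.045,[-0.01,-0.035,0],[0,0,4]],[0.045,[-0.02,-0.071,0],[0,0,8.6]],[0.045,[-0.031,-0.108,0],[0,0,8.6]],[0.045,[-0.042,-0.145,0],[0,0,8.6]],[0.045,[-0.053,-0.182,0],[0,0,8.6]],[0.045,[-0.064,-0.219,0],[0,0,8.6]],[0.045,[-0.074,-0.256,0],[0,0,8.6]],[0.045,[-0.084,-0.29,0],[0,0,8.6]],[0.045,[-0.092,-0.32,0],[0,0,8.6]],[0.045,[-0.098,-0.342,0],[0,0,8.6]]]';python3 -m jog '[[0.045,[-0.0025,-0.0105,0],[0,0,0]],[0.045,[-0.0025,-0.0105,0],[0,0,0]],[0.045,[-0.0025,-0.0105,0],[0,0,0]],[0.045,[-0.0025,-0.0105,0],[0,0,0]],[0.045,[-0.0025,-0.0105,0],[0,0,0]],[0.045,[-0.0025,-0.0105,0],[0,0,0]],[0.045,[-0.0025,-0.0105,0],[0,0,0]]]'; python3 plan.py .4354 .2445 .189 .1147
python3 - <<'E'
from hang import *
W,f=run(0,0,0);cv2.imwrite("pics/wh3.png",W["pixels"])
im=W["pixels"].astype(float);g=im[...,2]-im[...,1]
zt=arm.get_state()["tool_pos"][2]-.0092
for r in(60,90,120,200,260,300):
    d=np.gradient(g[r]);c=[c for c in range(220,420) if abs(d[c])>35];print(r,c)
    if c: f(r,((c[0]+c[-1])/2,r),.096 if r<150 else zt+.042)
col=im[:,300:340,2].mean(1)
print([(r,round(col[r+1]-col[r-1])) for r in range(3,330) if abs(col[r+1]-col[r-1])>6])
col=im[:,300:340,1].mean(1)
print([(r,round(col[r+1]-col[r-1])) for r in range(3,330) if abs(col[r+1]-col[r-1])>5])
e=np.array([np.cos(.1147),np.sin(.1147)]);t=arm.get_state()["tool_pos"];print("tcp",t@[*e,0],t@[-e[1],e[0],0],t[2])
E
```

```text
clock: 21.58
tool_pos: [0.4348, 0.2361, 0.1854]
eef_rot: [3.14, 0.006, 0.116]
contact_force: [0.5, 0.2, -2.2]
finger_gap: 0.609
grip_force: 25.0
clock: 22.17
tool_pos: [0.4355, 0.2445, 0.1891]
eef_rot: [3.141, -0.0, 0.113]
contact_force: [-0.1, -0.5, -2.7]
finger_gap: 0.613
grip_force: 25.0
t 22.1667 [0.4355 0.2445 0.1891] [ 3.1414e+00 -1.0000e-04  1.1270e-01] gap 54.0 grip 25.0
shift [-0.0001  0.      0.0001] turn [ 0.01 -0.   -0.11]
60 [281, 282, 365, 366]
60 along 0.5582 across 0.1935 [0.5324 0.2561]
90 [282, 283, 364, 365]
90 along 0.5399 across 0.1935 [0.5142 0.254 ]
120 [283, 284, 363, 364]
120 along 0.5208 across 0.1935 [0.4952 0.2518]
200 [242, 243, 400, 401]
200 along 0.5072 across 0.1945 [0.4816 0.2513]
260 [246, 247, 396, 397, 398]
260 along 0.4847 across 0.1944 [0.4593 0.2486]
300 [249, 250, 251, 393, 394, 395]
300 along 0.4680 across 0.1945 [0.4427 0.2468]
[(149, -18), (150, -91), (151, -86), (152, -14), (170, 33), (171, 75), (172, 63), (173, 19)]
[(30, -12), (31, -18), (33, 20), (34, 17), (148, -11), (149, -32), (150, -41), (151, -22), (170, 5), (171, 14), (172, 19), (173, 18), (174, 15), (175, 13), (176, 9)]
tcp 0.4605352437452516 0.19326593630450767 0.1891649727264867
```

View pics/wh3.png

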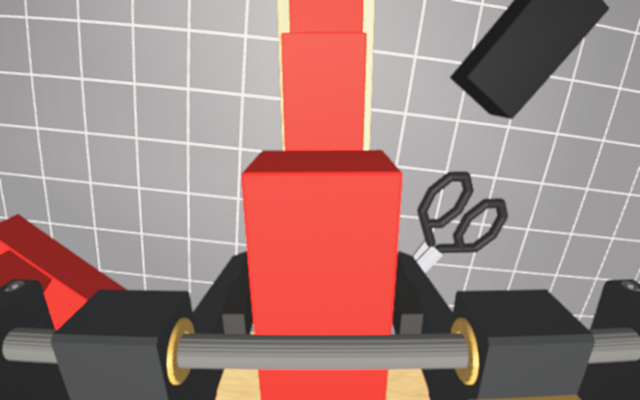

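The held block's far edges are at rows 171 (top) and 150 (underside), and the second-course block's far edge is at row 32, with everything in line.

Run:
```python
from hang import *
W,f=run(0,0,0)
f("full far",(324,32.3),.096);f("held top",(322,171.5),.222);f("held bot",(322,150.5),.180)
```

```text
full far along 0.5744 across 0.1933 [0.5485 0.2578]
held top along 0.5169 across 0.1945 [0.4913 0.2524]
held bot along 0.5160 across 0.1946 [0.4903 0.2524]
```

```bash
python3 -m jog '[[0.045,[0.0002,0.0008,0.03],[0,0,-0.1]],[0.045,[0.0002,0.0008,0.055],[0,0,-0.1]],[0.045,[0.0002,0.0008,0.07],[0,0,-0.1]],[0.045,[0.0002,0.0008,0.078],[0,0,-0.1]],[0.045,[0.0002,0.0008,0.081],[0,0,-0.1]],[0.045,[0.0002,0.0008,0.082],[0,0,-0.1]],[0.045,[0.0002,0.0008,0.082],[0,0,-0.1]],[0.045,[0.0002,0.0008,0.082],[0,0,-0.1]],[0.045,[0.0002,0.0008,0.082],[0,0,-0.1]],[0.045,[0.0002,0.0008,0.082],[0,0,-0.1]]]';python3 -m jog '[[0.045,[0,0,0],[0,0,0]],[0.045,[0,0,0],[0,0,0]],[0.045,[0,0,0],[0,0,0]]]'; python3 plan.py .4356 .2437 .1052 .1147
```

```text
clock: 23.1
tool_pos: [0.4359, 0.245, 0.1081]
eef_rot: [-3.141, -0.002, 0.116]
contact_force: [0.1, 0.0, -1.6]
finger_gap: 0.61
grip_force: 25.0
clock: 23.35
tool_pos: [0.4352, 0.2447, 0.1073]
eef_rot: [-3.141, -0.0, 0.116]
contact_force: [-0.0, -0.3, -1.6]
finger_gap: 0.603
grip_force: 25.0
t 23.35 [0.4352 0.2447 0.1073] [-3.1415e+00 -3.0000e-04  1.1610e-01] gap 53.1 grip 25.0
shift [0.0002 0.001  0.0021] turn [-0.01 -0.02  0.08]
```

```bash
python3 -m jog '[[0.045,[0.0002,0.001,0.0007],[0,0,0]],[0.045,[0.0002,0.001,0.0014],[0,0,0]],[0.045,[0.0002,0.001,0.0021],[0,0,0]],[0.045,[0.0002,0.001,0.0021],[0,0,0]],[0.045,[0.0002,0.001,0.0021],[0,0,0]],[0.045,[0.0002,0.001,0.0021],[0,0,0]]]';python3 -m jog '[[0.06,[0,0,0],[0,0,0]],[0.075,[0,0,0],[0,0,0]],[0.088,[0,0,0],[0,0,0]],[0.088,[0,0,0],[0,0,0]],[0.088,[0,0,0],[0,0,0]],[0.088,[0,0,-0.02],[0,0,0]],[0.088,[0,0,-0.06],[0,0,0]],[0.088,[0,0,-0.10],[0,0,0]],[0.088,[0,0,-0.12],[0,0,0]],[0.088,[0,0,-0.12],[0,0,0]]]'; python3 -m jog '[[0.088,[-0.005,0.04,0],[0,0,0]],[0.088,[-0.005,0.08,0],[0,0,0]],[0.088,[-0.005,0.12,0],[0,0,0]],[0.088,[-0.005,0.16,0],[0,0,0]],[0.088,[-0.005,0.2,0],[0,0,0]],[0.088,[-0.005,0.2,0],[0,0,0]],[0.088,[-0.005,0.2,0],[0,0,0]],[0.088,[-0.005,0.2,0],[0,0,0]]]'
python3 - <<'E'
from h import *
a=optics.snapshot("top")["pixels"][110:330,150:450];b=optics.snapshot("scene")["pixels"][90:310,170:470]
cv2.imwrite("pics/end.png",cv2.resize(np.hstack([a,b]),None,fx=1.33,fy=1.33,interpolation=cv2.INTER_CUBIC))
E
```

```text
clock: 23.85
tool_pos: [0.4355, 0.2436, 0.1051]
eef_rot: [3.141, 0.0, 0.116]
contact_force: [-1.3, -0.8, 1.3]
finger_gap: 0.612
grip_force: 25.0
clock: 24.68
tool_pos: [0.439, 0.2454, 0.2316]
eef_rot: [-3.138, -0.011, 0.116]
contact_force: [1.3, -0.3, 0.8]
finger_gap: 0.999
grip_force: 0.0
clock: 25.35
tool_pos: [0.4532, 0.0446, 0.2242]
eef_rot: [-3.141, 0.001, 0.115]
contact_force: [-0.3, -1.0, 0.1]
finger_gap: 0.998
grip_force: 0.0
```

View pics/end.png

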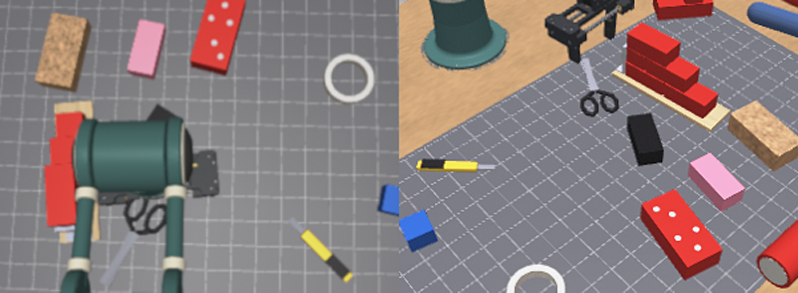

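The scene half, at picture (665,70), shows the three courses stepped and flush, the gripper clear of them and the other things where they were. Handing in.

```bash
python3 -m jog '[[0.088,[0,0,0],[0,0,0]],[0.088,[0,0,0],[0,0,0]],[0.088,[0,0,0],[0,0,0]]]'; python3 -c "
from rig import sign_off
print(sign_off())"
```

```text
clock: 25.7
tool_pos: [0.4536, 0.0455, 0.2249]
eef_rot: [-3.141, 0.0, 0.118]
contact_force: [-0.4, -0.1, -0.4]
finger_gap: 0.999
grip_force: 0.0
the job is handed in; nothing more can be done
None
```

I laid both full blocks and the half block in running bond, released them with the gripper clear, and handed the job in at about 26 s; the last pictures show the wall flush and nothing else moved, but hand-in gave no verdict.

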